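# Nudge the angle bracket into its corner

### The arm

A 6-joint arm with a two-finger parallel gripper is mounted at the origin on the work surface. World frame = base frame: x ahead of the robot, y to its left, z up, the work surface at z = 0. Lengths are in m, angles in rad, forces in N, time in s.
With the tool pointing down it reaches from about 0.325 to 0.875 m from the base axis. Payload 4.4 kg.
Tool frame: the origin (TCP) lies on the centre line of the jaws, within the pads' length; the fingertips stand 11 mm ahead of it and the grasp point (between the pads) lies 8 mm behind it; z points along the fingers, y is the line along which they close (so a half turn about z gives the same grasp; the last joint's range is limited). The gripper opens to 85 mm and grips with 20 to 120 N. Pads are 22 mm wide; open, the fingers measure 114 mm over their backs; the gripper's body (76 mm by 85 mm) begins 54 mm behind the grasp point. The pads swing forward as they close: fully open they stand 13 mm farther back than shut.
Start: joints at [-1.312, 0.207, 1.542, -0, 1.393, -0.15], TCP at [0.229, -0.527, 0.242] pointing down, gripper open.
Joint ranges: [-2.73, 2.73], [-0.86, 2.22], [0.23, 2.46], [-1.11, 4.25], [0.08, 2.63], [-2.82, 2.82]. Speed limits (rad/s): [2.79, 2.79, 3.14, 3.14, 3.14, 3.14].

### API

Orientations are given as a unit quaternion [w, x, y, z].
In Python, from workcell import manip gives the robot as it stands.
- The arm moves only by the tool arm_command, never from a script. Its argument "plan" is a list of rows, each a list of 2 entries, a list of its own where there are three numbers: the shift along the tool's x, y, z in m, then the turn, a rotation vector about the tool's x, y, z in rad. In form: [[[dx, dy, dz], [rx, ry, rz]], ...]. A call has 1 to 20 rows; each row is the pose to reach, as a shift and turn from the pose commanded when the call began, along the tool's axes at that moment; what a row does not reach only later rows make up. A row lasts 1/10 s, in which the tool goes at most 50 mm and 8.59 degrees, less where a joint would pass 70% of its speed; a pose out of reach is approached as far as the arm can. A call with a gripper value outside its range is refused whole. "hand" is the finger opening in m, from 0 to 0.0854, set as the call begins (left out, the last holds). The fingers move at their own pace and stop on an object; "grip_force" is the grip in N (left out, the last holds). Time passes only in rows, so rows that repeat a pose let the fingers close. It gives the time, the measured TCP pose, the force, the opening and the grip force at its end, in the units of the state.
- manip.sense(): the state, without advancing time (a new reading comes with each control period).
- manip.grab_frame(name): name is "scene" or "top" or "wrist"; returns a dict with "frame" (420x560x3 uint8, blue, green, red), "fx", "fy", "cx", "cy" (pixels), "origin" and "orientation" of the camera in the world; the wrist camera has in their place "mount" (4x4, takes a point from camera to tool coordinates, whose origin is the TCP and whose axes are the flange's). Camera axes: x right, y up, looking along -z (the intrinsics and any distortion apply to the point x, -y, -z); pixel columns grow to the right and rows downward; lengths in m; the calibration is good to about 2 mm. A picture is of the moment at which its call begins: read the wrist's pose just before it. There is no depth.
- manip.finish_job(): hands the job in; it is judged then, once.
The state is a dict: "time_s": time; "q": joint angles; "qvel": joint speeds; "joint_torque": joint torques, N m; "tool_pos": TCP position; "orientation": TCP orientation; "wrist_force": force on the tool from outside, world axes, zero at the start; "torque": the same for the moment, N m; "opening": opening from 0.0 (shut) to 1.0 (fully open); "grip_force": force on a finger pad.
Only numpy, scipy, OpenCV 4.12 (cv2) and the standard library are available. Lean on these libraries where they do the work, as an engineer would, in place of code of your own. Each camera call takes 0.05 s, during which the arm holds its last target. There are 200 camera calls.

### The job

A white shelf panel lies on the table with a wooden rail along its far edge and a short wooden cleat standing out from the rail. Without picking it up, push the larger of the two aluminium L-brackets along the panel with the fingertips, its foot flat on the panel all the way, until the back of its upright leg is flush along the rail and its left end is up against the cleat, so that it is ready to be screwed down. Leave everything else where it is and take the fingers away.

Things in the scene. Friction and masses are not known exactly. Their poses are not given: they have to be found in the camera images.
- panel: White shelf panel fixed flat on the table, 280 (x) x 480 (y) x 16 mm thick. Origin: centre of its underside, on the table; upper face 16 mm up. x points away from the robot to the rail, y left along the rail. The fixed wooden rail, 25 mm thick, 30 mm high above the panel's face, runs along the whole far edge; its near face (the stop) is the plane x = +110 mm of this frame
- cleat: Fixed wooden block on the panel, 60 (x) x 20 (y) x 30 mm high, butting against the near face of the rail; where along the rail varies. Axes parallel to the panel's. Origin: centre of its underside, on the panel's face. The bracket goes to its right (-y) side, whose face is 10 mm from the origin
- nook (a point): The inner corner where the rail's near face meets the cleat's right (-y) face, at the level of the panel's upper face; axes as the cleat: x into the rail, y into the cleat. The larger bracket starts within 0.5 rad of facing the rail, 80 to 140 mm short of it, 20 mm or more to the right of the cleat, left or right of the smaller one
- bracket: Larger aluminium L-bracket, loose, about 0.12 kg, foot down on the panel: 80 mm long (y), foot 60 mm deep (x), 6 mm thick; upright leg 40 mm high over all, 6 mm thick. Origin: underside, mid-length, at the back (+x) face of the upright leg, the side that goes to the rail; the foot reaches 60 mm from there to -x. Tips forward if pushed high on the leg
- bracket_corner (a point): Left (+y) end of the bottom edge of the back face of the larger bracket's upright leg; coincides with the nook when home. Its centre of mass is 20 mm from the back: pushed on its end nearer the back than that, it swings away from the rail.
- small_bracket: The smaller aluminium L-bracket, loose bystander on the panel, 50 mm long (y), foot 40 mm deep (x), 30 mm high, 4 mm thick; origin and axes as for the larger one
- hex_rack: Black plastic rack with six steel hex keys standing in it, loose bystander near the near left corner of the panel, 34 (x) x 92 (y) x 45 mm, keys up to 122 mm high; origin at the centre of its underside
- pencil: Flat carpenter's pencil, loose bystander near the near edge of the panel, 14 (x) x 172 (y) x 8 mm; origin under the middle of its 150 mm body
- tape_dispenser: Red tape dispenser, loose bystander on the table to the right of the panel, 55 (x) x 130 (y) x 76 mm high; origin at the centre of its underside
- stapler: Grey stapler, loose bystander on the table to the left of the panel, 145 (x) x 38 (y) x 65 mm high; origin at the centre of its underside
- mug: White mug, loose bystander on the table to the right of the panel, 82 mm across, 92 mm high, handle towards +y; origin at the centre of its underside
- screw_jar: Glass jar with a steel cap, loose bystander on the table to the left of the panel, 64 mm across, 75 mm high; origin at the centre of its underside
There are look-alikes about, which are no part of the job. Leave any green, pink or purple look-alike of the bracket alone.

How it is judged:
At the end, for the whole second after the job is handed in: The larger bracket stands at rest with its foot flat on the panel, the left end of its back within 3 mm of the rail and within 4 mm of the cleat, parallel to the rail within 0.04 rad; every bystander is within 15 mm of where it started (x of bracket_corner in the frame of nook between -0.003 and 0.003 m and y of bracket_corner in the frame of nook between -0.004 and 0.003 m and z of bracket_corner in the frame of nook below 0.003 m and angle between the x axis of bracket and the x axis of cleat, either way round below 0.04 rad and angle between bracket's own z axis and vertical below 0.04 rad and linear speed of bracket below 0.01 m/s and distance of each of small_bracket, hex_rack, pencil, tape_dispenser, stapler, mug, screw_jar from where it was at the start of the episode below 0.015 m); the robot touches nothing.
It fails at once if the larger bracket is lifted off the panel (its underside more than 8 mm above the panel's face) (z of bracket in the frame of panel above 0.024 m).
It fails at once if the larger bracket is tipped by more than 0.2 rad (angle between bracket's own z axis and vertical above 0.2 rad).
It fails at once if another thing on the panel or table is moved by more than 15 mm (distance of any of small_bracket, hex_rack, pencil, tape_dispenser, stapler, mug, screw_jar from where it was at the start of the episode above 0.015 m).
It also fails if it takes over 69 s, if anything falls off the work surface, if the arm or the gripper's body presses on something with over 40 N, if the wrist force passes 120 N, or if a joint passes its speed limit or range.

## Working session

There is one attempt and no reset: what is moved stays moved. The work goes in short steps, Python scripts to look and compute and a tool call to move; the robot and the scene stay as the last step left them, time stands still between calls to the robot, and variables do not carry over. Pictures are saved under pics/ and viewed, at most 10 in all, crops included, and the job is handed in when it is done.

Besides the shell and the picture viewer there is one more tool, called after "Request:" as name(argument=value, ...) on one line, values as JSON. arm_command: Moves the arm, as the interface text tells. Its arguments: {"type":"object","properties":{"plan":{"type":"array","items":{"type":"array"}},"hand":{"type":"number"},"grip_force":{"type":"number"}},"required":["plan"]}

```bash
mkdir -p pics; cat > h.py <<'E'
import numpy as np, cv2
from workcell import manip
from scipy.spatial.transform import Rotation as R
def rot(o):
    o=np.array(o,float)
    return o if o.shape==(3,3) else R.from_quat(o[[1,2,3,0]]).as_matrix()
def ray2plane(f,uv,z):
    uv=np.atleast_2d(np.array(uv,float))
    K=np.array([[f['fx'],0,f['cx']],[0,f['fy'],f['cy']],[0,0,1]])
    d=f.get('distortion',None)
    n=cv2.undistortPoints(uv.reshape(-1,1,2),K,None if d is None else np.array(d,float)).reshape(-1,2)
    r=np.c_[n[:,0],-n[:,1],-np.ones(len(n))]@rot(f['orientation']).T
    o=np.array(f['origin']); return o+r*((z-o[2])/r[:,2])[:,None]
E
python3 - <<'E'
from h import *
s=manip.sense(); print(s)
for n in("top","scene"):
    f=manip.grab_frame(n); cv2.imwrite(f"pics/{n}0.png",f['frame']); print({k:v for k,v in f.items() if k!='frame'})
E
```

```text
{'time_s': 0.0, 'q': array([-1.31149738e+00,  2.07439936e-01,  1.54299250e+00,  3.87709311e-06,
        1.39351309e+00, -1.50528747e-01]), 'qvel': array([ 0.00017522, -0.00102737, -0.00066458,  0.00074445,  0.00176727,
       -0.00043485]), 'joint_torque': array([ 7.26402959e-06, -3.83036685e+01, -2.91597694e+01, -1.81295122e-04,
        1.04337250e-02,  3.60707133e-06]), 'tool_pos': array([ 0.22888967, -0.52665811,  0.24109615]), 'orientation': array([-1.17480275e-03,  9.79077911e-01,  2.03482332e-01, -6.20442462e-05]), 'wrist_force': array([0.4075919 , 0.75440509, 0.05724349]), 'torque': array([-0.05156467,  0.04588432, -0.02654492]), 'grip_force': 0.0, 'opening': 0.9994746129959217}
{'fx': 510.63876437392696, 'fy': 510.63876437392696, 'cx': 272.34042224918664, 'cy': 212.49165745385667, 'origin': array([0.17593161, 0.00870619, 1.39253384]), 'orientation': array([-0.6821798 , -0.07378421,  0.07987028,  0.72305418])}
{'fx': 391.5887411715107, 'fy': 391.5887411715107, 'cx': 278.28701619313455, 'cy': 204.82754049366045, 'origin': array([ 1.22991166, -0.00439913,  1.08038822]), 'orientation': array([0.66730335, 0.22059606, 0.21569435, 0.67787872])}
```

View pics/top0.png

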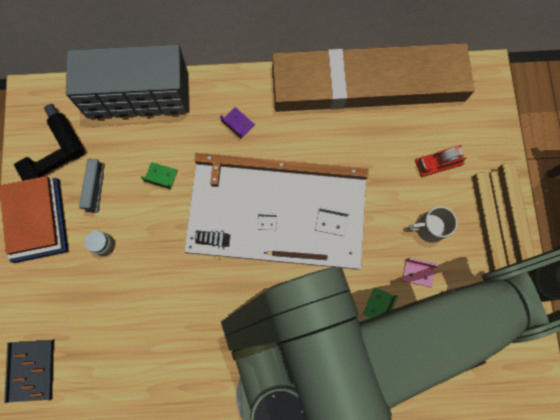

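View pics/scene0.png

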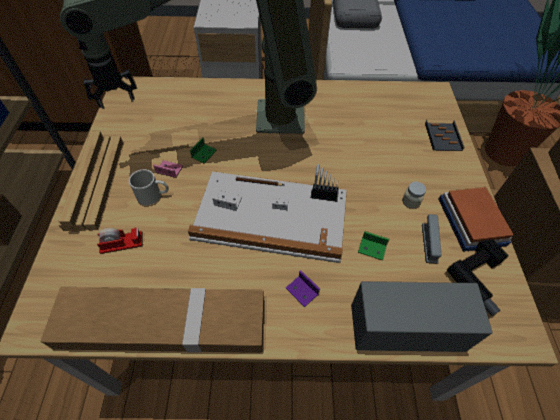

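The top view shows these candidates:
- Two grey brackets on the panel, at (331,222) and (267,221).
- Green look-alikes at (160,175) and (378,305), a purple one at (237,123) and a pink one at (420,272).

The larger grey one at (331,222) fits the description. The cleat is at (215,175) and the rail runs along row ~165. I'll check the choice in a close crop.

```bash
python3 - <<'E'
from h import *
im=cv2.imread("pics/top0.png")[145:275,180:380]
cv2.imwrite("pics/crop0.png",cv2.resize(im,None,fx=4,fy=4,interpolation=cv2.INTER_CUBIC))
E
```

```text
(no output)
```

View pics/crop0.png

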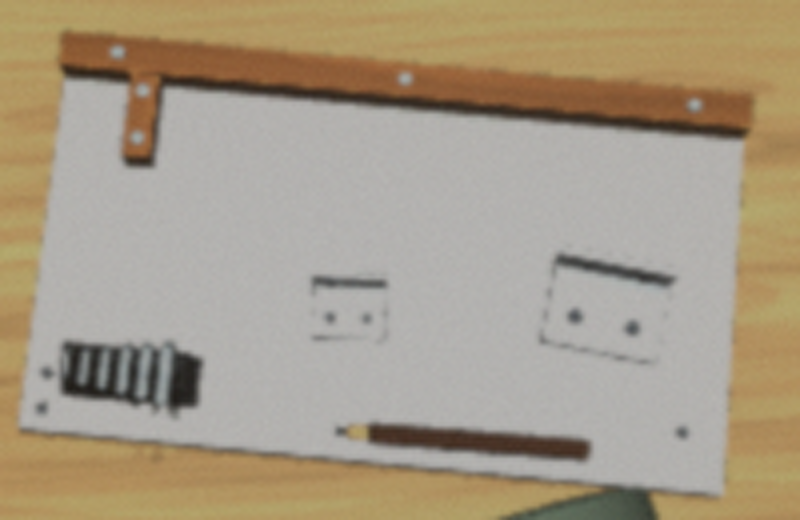

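The crop confirms it: the larger bracket is at crop (610,310), its dark leg strip running from (556,258) to (672,282), and the small one is at (350,310). Next I measure from masks.

```bash
python3 - <<'E'
from h import *
f=manip.grab_frame("top"); im=f['frame']
hsv=cv2.cvtColor(im,cv2.COLOR_BGR2HSV)
for n,p in dict(rail=(280,162),table=(280,140),panel=(280,195),dark=(333,212),cleat=(214,172),railshade=(280,170)).items(): print(n,hsv[p[1],p[0]])
# rail top lower edge: per column, red channel drop
pts=[]
b,g,r=[im[...,i].astype(int) for i in range(3)]
wood=((r-b)>50)&(r>110)
for u in range(230,360):
    l=164+(u-280)*0.09
    col=[v for v in range(int(l)-8,int(l)+12) if r[v,u]<95]
    if col: pts.append((u,col[0]-0.5))
pts=np.array(pts);vx,vy,x0,y0=cv2.fitLine(pts.astype(np.float32),cv2.DIST_HUBER,0,.01,.01).ravel()
L=[(u,y0+(u-x0)*vy/vx) for u in (225,360)];print(len(pts),L)
W=ray2plane(f,L,.046);print('rail near edge top',W)
d=W[0]-W[1];yaw=np.arctan2(-d[0],d[1]);print('yaw',yaw)
c=lambda u,v:(180+(u+.5)/4-.5,145+(v+.5)/4-.5)
print('cleat right top, near/far',ray2plane(f,[c(153,158),c(160,78)],.046))
print('L foot near-left,near-right',ray2plane(f,[c(541,341),c(657,363)],.022))
print('L leg top back',ray2plane(f,[c(558,253),c(676,277)],.056))
print('S near',ray2plane(f,[c(312,338),c(384,341)],.020),'far top',ray2plane(f,[c(313,276),c(387,281)],.046))
E
```

```text
rail [ 13 133 153]
table [ 20 121 175]
panel [ 10   4 179]
dark [ 0  0 66]
cleat [ 13 158 145]
railshade [14 94 54]
130 [(225, np.float32(163.52193)), (360, np.float32(175.83629))]
rail near edge top [[ 0.61906637  0.11055691  0.046     ]
 [ 0.56234714 -0.25803918  0.046     ]]
yaw -0.15268149843556078
cleat right top, near/far [[0.56128175 0.13225994 0.046     ]
 [0.61818107 0.12542009 0.046     ]]
L foot near-left,near-right [[ 0.42345484 -0.12515839  0.022     ]
 [ 0.40369629 -0.20284094  0.022     ]]
L leg top back [[ 0.47657363 -0.13782685  0.056     ]
 [ 0.45554294 -0.21548453  0.056     ]]
S near [[ 0.43496346  0.03072356  0.02      ]
 [ 0.43003243 -0.01826555  0.02      ]] far top [[ 0.47250617  0.02741387  0.046     ]
 [ 0.46616954 -0.02223349  0.046     ]]
```

```bash
cat >> h.py <<'E'
def move(x,y,z,a):
    "shift and turn in tool axes to world TCP x,y,z, tool pointing down, tool x at world angle a"
    s=manip.sense(); r=rot(s['orientation'])
    t=np.array([[np.cos(a),np.sin(a),0],[np.sin(a),-np.cos(a),0],[0,0,-1]])
    print('shift',np.round(r.T@(np.array([x,y,z])-s['tool_pos']),4),'turn',np.round(R.from_matrix(r.T@t).as_rotvec(),4))
def st():
    s=manip.sense();x=rot(s['orientation'])[:,0]
    print('t',s['time_s'],'pos',np.round(s['tool_pos'],4),'a',round(float(np.arctan2(x[1],x[0])),4),'F',np.round(s['wrist_force'],1),'op',round(float(s['opening']),3))
E
python3 -c "
from h import *
move(.444,-.172,.17,-.255)"
```

```text
shift [ 0.3386 -0.2397  0.0719] turn [-1.800e-03  4.000e-04  6.647e-01]
```

Request:
arm_command(plan=[[[0.15,-0.1,0.03],[0,0,0.3]],[[0.3386,-0.2397,0.0719],[0,0,0.665]],[[0.3386,-0.2397,0.0719],[0,0,0.665]],[[0.3386,-0.2397,0.0719],[0,0,0.665]],[[0.3386,-0.2397,0.0719],[0,0,0.665]],[[0.3386,-0.2397,0.0719],[0,0,0.665]],[[0.3386,-0.2397,0.0719],[0,0,0.665]],[[0.3386,-0.2397,0.0719],[0,0,0.665]],[[0.3386,-0.2397,0.0719],[0,0,0.665]],[[0.3386,-0.2397,0.0719],[0,0,0.665]],[[0.3386,-0.2397,0.0719],[0,0,0.665]],[[0.3386,-0.2397,0.0719],[0,0,0.665]],[[0.3386,-0.2397,0.0719],[0,0,0.665]],[[0.3386,-0.2397,0.0719],[0,0,0.665]]], hand=0.045)

```text
time_s: 1.55
tool_pos: [0.4439, -0.1738, 0.1706]
orientation: [0.0, 0.992, -0.128, 0.0]
wrist_force: [-0.3, -0.1, 0.3]
opening: 0.527
grip_force: 0.0
```

```bash
python3 - <<'E'
from h import *
st()
f=manip.grab_frame("wrist"); cv2.imwrite("pics/w1.png",f['frame']); print({k:v for k,v in f.items() if k!='frame'})
move(.444,-.172,.036,-.255)
E
```

```text
t 1.55 pos [ 0.4439 -0.1738  0.1706] a -0.2572 F [-0.3 -0.1  0.3] op 0.527
{'fx': 337.8882809432893, 'fy': 337.8882809432893, 'cx': 280.60830056807123, 'cy': 214.8281257197512, 'mount': array([[-3.86151312e-04,  9.60039117e-01,  2.79865582e-01,
         7.01793305e-02],
       [ 9.99999924e-01,  3.84174440e-04,  6.19182678e-05,
         2.39338406e-04],
       [-4.80732440e-05,  2.79865585e-01, -9.60039193e-01,
        -1.31250204e-01],
       [ 0.00000000e+00,  0.00000000e+00,  0.00000000e+00,
         1.00000000e+00]])}
shift [-0.0003 -0.0016  0.1346] turn [ 0.0002 -0.0004 -0.002 ]
```

View pics/w1.png

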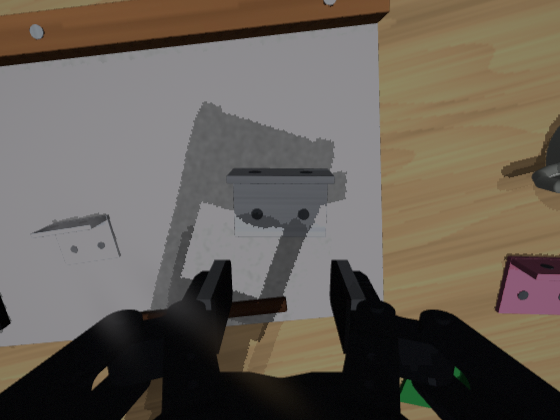

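The wrist view shows the bracket square to the gripper and centred: back bottom edge at row ~168, leg top at rows 178–183, and foot near edge at row 236 from column 235 to 325. I'll compute its pose from that.

```bash
cat >> h.py <<'E'
def wrist():
    s=manip.sense(); f=manip.grab_frame("wrist"); m=np.array(f['mount']); r=rot(s['orientation'])
    f['origin']=s['tool_pos']+r@m[:3,3]; f['orientation']=r@m[:3,:3]; return f
E
python3 - <<'E'
from h import *
f=wrist()
print('foot near',ray2plane(f,[(235,236),(325,236)],.022)); print('leg top back',ray2plane(f,[(228,178),(334,178)],.056)); print('leg top front',ray2plane(f,[(228,183),(334,183)],.056));print('back bottom',ray2plane(f,[(233,168),(330,168)],.016))
print('rail top near edge',ray2plane(f,[(0,57),(370,14)],.046),'rail bottom',ray2plane(f,[(0,66),(370,24)],.016))
E
```

```text
foot near [[ 0.42430887 -0.1272714   0.022     ]
 [ 0.40417024 -0.20374661  0.022     ]]
leg top back [[ 0.47950151 -0.14327286  0.056     ]
 [ 0.45967682 -0.21856953  0.056     ]]
leg top front [[ 0.47594242 -0.14216841  0.056     ]
 [ 0.45603432 -0.21778074  0.056     ]]
back bottom [[ 0.48136638 -0.14203656  0.016     ]
 [ 0.46044873 -0.22148681  0.016     ]]
rail top near edge [[ 0.59954381 -0.01341502  0.046     ]
 [ 0.56030102 -0.26665711  0.046     ]] rail bottom [[ 0.60399875  0.01056735  0.016     ]
 [ 0.55938078 -0.27422367  0.016     ]]
```

Request:
arm_command(plan=[[[0,0,0.04],[0,0,0]],[[0,0,0.08],[0,0,0]],[[0,0,0.11],[0,0,0]],[[0,0,0.125],[0,0,0]],[[0,0,0.134],[0,0,0]],[[0,0,0.134],[0,0,0]],[[0,0,0.134],[0,0,0]]])

```text
time_s: 2.35
tool_pos: [0.4448, -0.1732, 0.0371]
orientation: [0.0, 0.992, -0.127, 0.001]
wrist_force: [-0.2, -0.5, 0.1]
opening: 0.533
grip_force: 0.0
```

```bash
python3 - <<'E'
from h import *
st()
f=manip.grab_frame("wrist"); cv2.imwrite("pics/w2.png",f['frame'])
E
```

```text
t 2.35 pos [ 0.4448 -0.1732  0.0371] a -0.2555 F [-0.2 -0.5  0.1] op 0.533
```

View pics/w2.png

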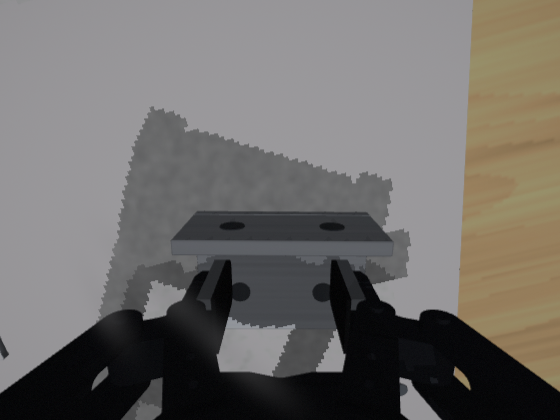

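The fingertips are behind the leg, clear of the foot, and both within its length (leg columns 172–392, fingers 205–380). Pushing gently towards the rail while turning parallel to it.

Request:
arm_command(plan=[[[0.005,0,0],[0,0,0]],[[0.009,0,0],[0,0,0]],[[0.012,0,0],[0,0,0]],[[0.015,0,0],[0,0,0]],[[0.02,0,0],[0,0,-0.005]],[[0.026,0,0],[0,0,-0.011]],[[0.032,0,0],[0,0,-0.018]],[[0.038,-0.001,0],[0,0,-0.025]],[[0.044,-0.001,0],[0,0,-0.033]],[[0.05,-0.001,0],[0,0,-0.041]],[[0.056,-0.002,0],[0,0,-0.049]],[[0.062,-0.002,0],[0,0,-0.057]],[[0.068,-0.002,0],[0,0,-0.065]],[[0.074,-0.003,0],[0,0,-0.073]],[[0.08,-0.003,0],[0,0,-0.08]],[[0.086,-0.004,0],[0,0,-0.087]],[[0.092,-0.004,0],[0,0,-0.094]],[[0.098,-0.005,0],[0,0,-0.1]],[[0.102,-0.005,0],[0,0,-0.102]],[[0.102,-0.005,0],[0,0,-0.102]]])

```text
time_s: 4.4
tool_pos: [0.545, -0.1938, 0.0366]
orientation: [0.0, 0.997, -0.076, 0.001]
wrist_force: [-0.7, 0.3, 0.2]
opening: 0.53
grip_force: 0.0
```

```bash
python3 - <<'E'
from h import *
st()
f=manip.grab_frame("wrist"); cv2.imwrite("pics/w3.png",f['frame'])
E
```

```text
t 4.4 pos [ 0.545  -0.1938  0.0366] a -0.153 F [-0.7  0.3  0.2] op 0.53
```

View pics/w3.png

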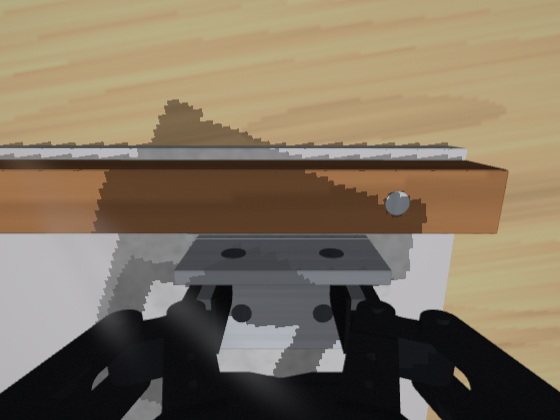

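The bracket is now parallel to the rail, a few mm short of it (rail edge at row 233, leg top at row 270). I'll press on until there is contact.

Request:
arm_command(plan=[[[0.002,0,0],[0,0,0]],[[0.004,0,0],[0,0,0]],[[0.006,0,0],[0,0,0]],[[0.007,0,0],[0,0,0]],[[0.007,0,0],[0,0,0]]])

```text
time_s: 4.95
tool_pos: [0.5512, -0.1947, 0.0364]
orientation: [0.0, 0.997, -0.077, 0.0]
wrist_force: [-0.4, 0.3, -0.5]
opening: 0.528
grip_force: 0.2
```

Request:
arm_command(plan=[[[0.001,0,0],[0,0,0]],[[0.002,0,0],[0,0,0]],[[0.003,0,0],[0,0,0]],[[0.003,0,0],[0,0,0]]])

```text
time_s: 5.35
tool_pos: [0.5542, -0.1951, 0.0364]
orientation: [0.0, 0.997, -0.077, 0.0]
wrist_force: [-0.4, 0.3, -0.4]
opening: 0.529
grip_force: 0.2
```

Request:
arm_command(plan=[[[0.001,0,0],[0,0,0]],[[0.002,0,0],[0,0,0]],[[0.003,0,0],[0,0,0]],[[0.003,0,0],[0,0,0]]])

```text
time_s: 5.75
tool_pos: [0.5557, -0.1953, 0.0363]
orientation: [-0.0, 0.997, -0.077, -0.002]
wrist_force: [-5.5, -0.4, 4.7]
opening: 0.529
grip_force: 2.8
```

```bash
python3 - <<'E'
from h import *
st()
f=wrist();im=f['frame']; cv2.imwrite("pics/w4.png",im)
move(.54,-.19,.13,-.153)
cv2.imwrite("pics/w4c.png",cv2.resize(im[200:380,130:440],None,fx=2.5,fy=2.5,interpolation=cv2.INTER_CUBIC))
E
```

```text
t 5.75 pos [ 0.5557 -0.1953  0.0363] a -0.1532 F [-5.5 -0.4  4.7] op 0.529
shift [-0.0166 -0.0029 -0.0936] turn [-0.0003  0.0033 -0.0001]
```

View pics/w4c.png

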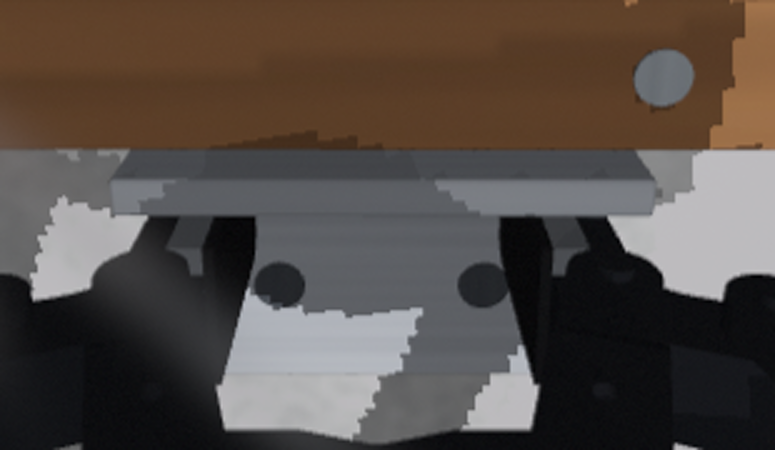

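Contact is made: 5.5 N back-push, and the leg back is flush along the rail edge (crop row 150, no gap). Next I back off, rise, close the fingers and go to the right end.

Request:
arm_command(plan=[[[-0.004,0,0],[0,0,0]],[[-0.01,0,0],[0,0,0]],[[-0.01,0,-0.03],[0,0,0]],[[-0.01,0,-0.06],[0,0,0]],[[-0.01,0,-0.08],[0,0,0]],[[-0.01,0,-0.08],[0,0,0]],[[-0.01,0,-0.08],[0,0,0]]])

```text
time_s: 6.5
tool_pos: [0.5471, -0.194, 0.1164]
orientation: [0.0, 0.997, -0.077, 0.001]
wrist_force: [-0.2, -0.0, -0.7]
opening: 0.528
grip_force: 0.0
```

Request:
arm_command(plan=[[[0,0.03,0],[0,0,0]],[[0,0.063,0],[0,0,0]],[[0,0.063,0],[0,0,0]],[[0,0.063,0],[0,0,0]],[[0,0.063,0],[0,0,0]],[[0,0.063,0],[0,0,0]],[[0,0.063,0],[0,0,0]],[[0,0.063,0],[0,0,0]]], hand=0)

```text
time_s: 7.3
tool_pos: [0.5376, -0.2556, 0.1163]
orientation: [-0.0, 0.997, -0.076, -0.0]
wrist_force: [-0.1, 0.4, 0.5]
opening: 0.0
grip_force: 0.0
```

```bash
python3 - <<'E'
from h import *
st()
f=wrist(); im=f['frame']; cv2.imwrite("pics/w5.png",im)
s=manip.sense();print('dz to .0285',s['tool_pos'][2]-.0285)
E
```

```text
t 7.3 pos [ 0.5376 -0.2556  0.1163] a -0.1522 F [-0.1  0.4  0.5] op 0.0
dz to .0285 0.08793099532804194
```

View pics/w5.png

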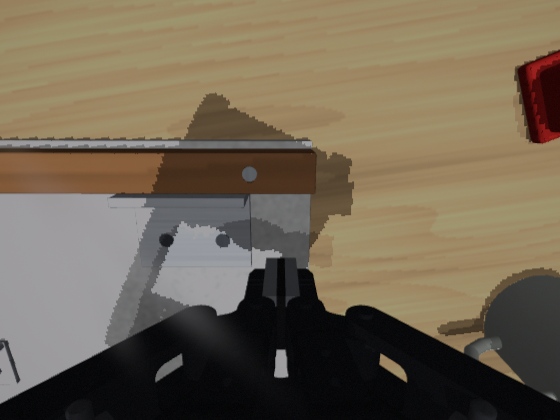

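Bracket at the rail, its right end at column ~251 (foot near-right corner at (251,266)); the shut fingers are to its right. I'll work out the clearances in tool axes.

```bash
python3 - <<'E'
from h import *
f=wrist(); s=manip.sense(); r=rot(s['orientation'])
T=lambda uv,z:np.round((ray2plane(f,uv,z)-s['tool_pos'])@r*1000,1)
print('foot right near/far',T([(251,266),(251,205)],.022)); print('leg top near edge',T([(110,206),(246,206)],.056)); print('rail top near',T([(50,194),(300,194)],.046))
E
```

```text
foot right near/far [[-34.5 -21.5  94.5]
 [ 11.4 -20.4  94.5]]
leg top near edge [[  19.6 -100.    60.5]
 [  19.6  -20.3   60.5]]
rail top near [[  24.6 -140.8   70.5]
 [  24.6   11.9   70.5]]
```

Request:
arm_command(plan=[[[0,0,0.03],[0,0,0]],[[0,0,0.055],[0,0,0]],[[0,0,0.072],[0,0,0]],[[0,0,0.08],[0,0,0]],[[0,0,0.084],[0,0,0]],[[0,0,0.087],[0,0,0]],[[0,0,0.087],[0,0,0]],[[0,0,0.087],[0,0,0]]])

```text
time_s: 8.2
tool_pos: [0.5381, -0.2567, 0.0304]
orientation: [0.0, 0.997, -0.077, 0.001]
wrist_force: [-0.5, -0.3, 0.8]
opening: -0.002
grip_force: 0.0
```

Request:
arm_command(plan=[[[0,0,0.0012],[0,0,0]],[[0,-0.003,0.0012],[0,0,0]],[[0,-0.006,0.0012],[0,0,0]],[[0,-0.009,0.0012],[0,0,0]],[[0,-0.013,0.0012],[0,0,0]],[[0,-0.018,0.0012],[0,0,0]],[[0,-0.023,0.0012],[0,0,0]],[[0,-0.028,0.0012],[0,0,0]],[[0,-0.033,0.0012],[0,0,0]],[[0,-0.038,0.0012],[0,0,0]],[[0,-0.042,0.0012],[0,0,0]],[[0,-0.042,0.0012],[0,0,0]]])

```text
time_s: 9.4
tool_pos: [0.5439, -0.214, 0.0282]
orientation: [-0.0, 0.997, -0.076, -0.0]
wrist_force: [-0.5, 0.5, 0.2]
opening: -0.002
grip_force: 0.0
```

```bash
python3 - <<'E'
from h import *
st()
f=wrist(); im=f['frame']; cv2.imwrite("pics/w6.png",im)
E
```

```text
t 9.4 pos [ 0.5439 -0.214   0.0282] a -0.1526 F [-0.5  0.5  0.2] op -0.002
```

View pics/w6.png

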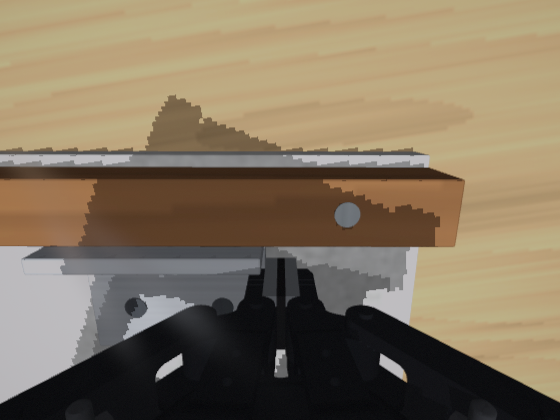

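The bracket slides along flush (leg rows 247–274 level) with the fingertip at its right end. Continuing the push.

Request:
arm_command(plan=[[[0,-0.003,-0.0005],[0,0,0]],[[0,-0.008,-0.0005],[0,0,0]],[[0,-0.014,-0.0005],[0,0,0]],[[0,-0.021,-0.0005],[0,0,0]],[[0,-0.028,-0.0005],[0,0,0]],[[0,-0.035,-0.0005],[0,0,0]],[[0,-0.042,-0.0005],[0,0,0]],[[0,-0.049,-0.0005],[0,0,0]],[[0,-0.056,-0.0005],[0,0,0]],[[0,-0.063,-0.0005],[0,0,0]],[[0,-0.07,-0.0005],[0,0,0]],[[0,-0.077,-0.0005],[0,0,0]],[[0,-0.084,-0.0005],[0,0,0]],[[0,-0.091,-0.0005],[0,0,0]],[[0,-0.098,-0.0005],[0,0,0]],[[0,-0.105,-0.0005],[0,0,0]],[[0,-0.111,-0.0005],[0,0,0]],[[0,-0.116,-0.0005],[0,0,0]],[[0,-0.12,-0.0005],[0,0,0]],[[0,-0.12,-0.0005],[0,0,0]]])

```text
time_s: 11.45
tool_pos: [0.5622, -0.0955, 0.0287]
orientation: [-0.0, 0.997, -0.076, -0.0]
wrist_force: [-0.0, 0.1, 0.5]
opening: 0.001
grip_force: 0.0
```

```bash
python3 - <<'E'
from h import *
st()
f=wrist(); im=f['frame']; cv2.imwrite("pics/w7.png",im)
E
```

```text
t 11.45 pos [ 0.5622 -0.0955  0.0287] a -0.1528 F [-0.   0.1  0.5] op 0.001
```

View pics/w7.png

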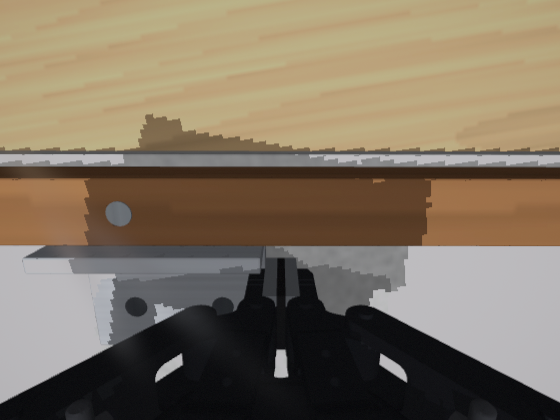

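The bracket is still flush and travelling with the fingers (leg rows 247–272 level, columns 24–263). That was my tenth and last picture, so from here I go by force and numbers.

Request:
arm_command(plan=[[[0,-0.003,0],[0,0,0]],[[0,-0.008,0],[0,0,0]],[[0,-0.014,0],[0,0,0]],[[0,-0.021,0],[0,0,0]],[[0,-0.028,0],[0,0,0]],[[0,-0.035,0],[0,0,0]],[[0,-0.042,0],[0,0,0]],[[0,-0.049,0],[0,0,0]],[[0,-0.056,0],[0,0,0]],[[0,-0.063,0],[0,0,0]],[[0,-0.07,0],[0,0,0]],[[0,-0.077,0],[0,0,0]],[[0,-0.084,0],[0,0,0]],[[0,-0.091,0],[0,0,0]],[[0,-0.098,0],[0,0,0]],[[0,-0.104,0],[0,0,0]],[[0,-0.109,0],[0,0,0]],[[0,-0.113,0],[0,0,0]],[[0,-0.116,0],[0,0,0]],[[0,-0.116,0],[0,0,0]]])

```text
time_s: 13.5
tool_pos: [0.58, 0.0189, 0.0287]
orientation: [-0.0, 0.997, -0.076, 0.0]
wrist_force: [0.1, 0.4, 0.3]
opening: 0.004
grip_force: 0.0
```

Request:
arm_command(plan=[[[0,-0.001,0],[0,0,0]],[[0,-0.002,0],[0,0,0]],[[0,-0.003,0],[0,0,0]],[[0,-0.004,0],[0,0,0]],[[0,-0.005,0],[0,0,0]],[[0,-0.006,0],[0,0,0]],[[0,-0.006,0],[0,0,0]]])

```text
time_s: 14.2
tool_pos: [0.5809, 0.0245, 0.0287]
orientation: [-0.0, 0.997, -0.077, 0.0]
wrist_force: [-0.1, -1.4, 0.9]
opening: 0.0
grip_force: 0.3
```

```bash
python3 - <<'E'
from h import *
st()
f=wrist(); im=f['frame']; cv2.imwrite("pics/w8.png",im)
# row profile of rail/leg at z-ish: leg top row ~258, print grey+ (r-b) along row 258 and 300
for v in (262,): print([(u,int(im[v,u,2])-int(im[v,u,0]),int(im[v,u].mean())) for u in range(0,60,2)])
E
```

```text
t 14.2 pos [0.5809 0.0245 0.0287] a -0.1532 F [-0.1 -1.4  0.9] op 0.0
[(0, 27, 32), (2, 26, 32), (4, 27, 32), (6, 26, 31), (8, 27, 31), (10, 29, 31), (12, 26, 30), (14, 26, 29), (16, 26, 30), (18, 26, 32), (20, 26, 32), (22, 28, 32), (24, -10, 170), (26, -2, 184), (28, -2, 184), (30, -2, 184), (32, -1, 184), (34, -2, 184), (36, -2, 184), (38, -1, 184), (40, -2, 185), (42, -1, 184), (44, -1, 184), (46, -2, 184), (48, -1, 184), (50, -1, 184), (52, -2, 184), (54, -1, 184), (56, -1, 183), (58, -1, 182)]
```

Request:
arm_command(plan=[[[0,-0.001,0],[0,0,0]],[[0,-0.002,0],[0,0,0]],[[0,-0.002,0],[0,0,0]]])

```text
time_s: 14.55
tool_pos: [0.5811, 0.0265, 0.0287]
orientation: [-0.0, 0.997, -0.076, 0.0]
wrist_force: [-1.5, -1.0, 0.7]
opening: 0.001
grip_force: 0.3
```

Request:
arm_command(plan=[[[0,-0.001,0],[0,0,0]],[[0,-0.002,0],[0,0,0]],[[0,-0.002,0],[0,0,0]]])

```text
time_s: 14.85
tool_pos: [0.5815, 0.0285, 0.0288]
orientation: [-0.0, 0.997, -0.076, 0.0]
wrist_force: [-0.2, -0.7, 0.3]
opening: -0.001
grip_force: 0.4
```

Request:
arm_command(plan=[[[0,-0.001,0],[0,0,0]],[[0,-0.002,0],[0,0,0]],[[0,-0.003,0],[0,0,0]],[[0,-0.003,0],[0,0,0]]])

```text
time_s: 15.25
tool_pos: [0.5819, 0.0315, 0.0287]
orientation: [-0.0, 0.997, -0.076, 0.0]
wrist_force: [0.4, -1.0, 0.8]
opening: -0.004
grip_force: 0.4
```

Request:
arm_command(plan=[[[0,-0.001,0],[0,0,0]],[[0,-0.002,0],[0,0,0]],[[0,-0.002,0],[0,0,0]]])

```text
time_s: 15.55
tool_pos: [0.5822, 0.0335, 0.0287]
orientation: [-0.0, 0.997, -0.076, 0.0]
wrist_force: [0.0, -0.7, 1.4]
opening: -0.0
grip_force: 0.4
```

```bash
python3 - <<'E'
from h import *
st()
f=wrist(); im=f['frame']; cv2.imwrite("pics/w9.png",im)
s=manip.sense(); r=rot(s['orientation'])
T=lambda uv,z:np.round((ray2plane(f,uv,z)-s['tool_pos'])@r*1000,1)
for v in range(250,276,4): print(v,''.join('W' if int(im[v,u,2])-int(im[v,u,0])>15 else ('d' if im[v,u].mean()<90 else '.') for u in range(0,60)), [tuple(im[v,u]) for u in (5,)])
print('leg top left',T([(24,262)],.056))
# leg tilt: top-front edge of leg rows at columns
for u in (60,120,180,240):
    g=im[:,u].astype(int).mean(1); print(u,[int(x) for x in g[242:282:2]])
E
```

```text
t 15.55 pos [0.5822 0.0335 0.0287] a -0.1531 F [ 0.  -0.7  1.4] op -0.0
250 WWWWWWWWWWWWWWWWWWWWWWWWWWWWWWWWWWWWWddddddddddddddddddddddd [(np.uint8(78), np.uint8(119), np.uint8(165))]
254 WWWWWWWWWWWWWWWWWWWWWWWWWWWWWWdddddddddddddddddddddddddddddd [(np.uint8(78), np.uint8(118), np.uint8(164))]
258 WWWWWWWWWWWWWWWWWWWWWWWW.................................... [(np.uint8(77), np.uint8(117), np.uint8(162))]
262 WWWWWWWWWWWWWWWWWWWWWWWd.................................... [(np.uint8(75), np.uint8(116), np.uint8(161))]
266 WWWWWWWWWWWWWWWWWWWWWWWWd................................... [(np.uint8(74), np.uint8(115), np.uint8(160))]
270 ..dWWWWWWWWWWWWWWWWWWWWWW................................... [(np.uint8(41), np.uint8(64), np.uint8(93))]
274 ......dWWWWWWWWWWWWWWWWWWWWdddddddddddddddddddddddddddddddd. [(np.uint8(163), np.uint8(157), np.uint8(150))]
leg top left [[ 23.5 -85.6 -27.3]]
60 [115, 110, 80, 83, 82, 81, 81, 81, 146, 180, 182, 182, 182, 183, 183, 183, 89, 39, 37, 36]
120 [75, 74, 79, 81, 83, 83, 84, 85, 106, 121, 122, 122, 123, 124, 123, 122, 168, 183, 184, 184]
180 [67, 62, 71, 72, 73, 72, 74, 73, 104, 123, 125, 124, 125, 125, 123, 122, 96, 93, 91, 92]
240 [66, 62, 72, 73, 73, 73, 74, 74, 104, 123, 125, 125, 126, 96, 93, 93, 91, 92, 90, 91]
```

```bash
python3 - <<'E'
from h import *
im=cv2.imread("pics/w9.png")
f=wrist(); s=manip.sense(); r=rot(s['orientation'])
for v in (256,260,264): print(v,[int(x) for x in im[v,:28,2]])
T=lambda uv,z:np.round((ray2plane(f,uv,z)-s['tool_pos'])@r*1000,1)
for u in (0,5,10,15,20): print(u,T([(u,262)],.046))
E
```

```text
256 [156, 158, 159, 160, 161, 163, 164, 165, 166, 166, 165, 167, 167, 167, 167, 167, 166, 157, 145, 130, 96, 59, 45, 45, 43, 43, 49, 62]
260 [154, 156, 157, 158, 160, 161, 163, 164, 165, 166, 165, 166, 167, 167, 167, 167, 167, 166, 156, 144, 128, 93, 55, 110, 176, 181, 181, 181]
264 [154, 154, 156, 157, 158, 159, 161, 163, 164, 165, 166, 166, 166, 167, 167, 167, 167, 167, 165, 155, 143, 125, 91, 53, 127, 181, 184, 184]
0 [[  19.  -102.6  -17.3]]
5 [[  19.  -100.8  -17.3]]
10 [[ 19.  -99.  -17.3]]
15 [[ 19.  -97.1 -17.3]]
20 [[ 19.  -95.3 -17.3]]
```

Cleat face is at tool y ≈ −95 mm and the bracket's left end at −85.6 mm, so about 9 mm remains.

Request:
arm_command(plan=[[[0,-0.001,0],[0,0,0]],[[0,-0.002,0],[0,0,0]],[[0,-0.003,0],[0,0,0]],[[0,-0.004,0],[0,0,0]],[[0,-0.005,0],[0,0,0]],[[0,-0.006,0],[0,0,0]],[[0,-0.007,0],[0,0,0]],[[0,-0.007,0],[0,0,0]]])

```text
time_s: 16.45
tool_pos: [0.5832, 0.0405, 0.0287]
orientation: [-0.0, 0.997, -0.076, 0.0]
wrist_force: [0.8, -0.6, 0.7]
opening: 0.001
grip_force: 0.2
```

Request:
arm_command(plan=[[[0,-0.001,0],[0,0,0]],[[0,-0.002,0],[0,0,0]],[[0,-0.002,0],[0,0,0]]])

```text
time_s: 16.75
tool_pos: [0.5835, 0.0424, 0.0287]
orientation: [-0.0, 0.997, -0.077, -0.0]
wrist_force: [-0.1, -0.8, 0.4]
opening: 0.001
grip_force: 0.3
```

Request:
arm_command(plan=[[[0,-0.001,0],[0,0,0]],[[0,-0.002,0],[0,0,0]],[[0,-0.002,0],[0,0,0]]])

```text
time_s: 17.05
tool_pos: [0.5835, 0.0426, 0.0286]
orientation: [0.001, 0.997, -0.076, -0.0]
wrist_force: [-1.7, -6.4, 0.5]
opening: 0.002
grip_force: 3.2
```

Stopped at the cleat with 6.4 N. I'll back off, rise, and re-press the leg to the rail with two fingers as a safeguard.

Request:
arm_command(plan=[[[0,0.004,0],[0,0,0]],[[0,0.012,0],[0,0,0]],[[0,0.02,0],[0,0,0]],[[0,0.02,-0.03],[0,0,0]],[[0,0.02,-0.06],[0,0,0]],[[0,0.02,-0.088],[0,0,0]],[[0,0.02,-0.088],[0,0,0]]])

```text
time_s: 17.75
tool_pos: [0.5845, 0.0237, 0.1217]
orientation: [-0.0, 0.997, -0.077, 0.005]
wrist_force: [1.1, -0.4, 1.6]
opening: -0.001
grip_force: 0.0
```

Request:
arm_command(plan=[[[-0.01,-0.03,0],[0,0,0]],[[-0.01,-0.06,0],[0,0,0]],[[-0.01,-0.065,0],[0,0,0]],[[-0.01,-0.065,0],[0,0,0]],[[-0.01,-0.065,0],[0,0,0]],[[-0.01,-0.065,0],[0,0,0]],[[-0.01,-0.065,0],[0,0,0]]], hand=0.045)

```text
time_s: 18.45
tool_pos: [0.5808, 0.0892, 0.1165]
orientation: [0.0, 0.997, -0.077, -0.0]
wrist_force: [-0.4, 0.4, -0.1]
opening: 0.526
grip_force: 0.0
```

```bash
python3 - <<'E'
from h import *
st()
f=wrist(); im=f['frame']; cv2.imwrite("pics/w10.png",im)
s=manip.sense(); r=rot(s['orientation'])
T=lambda uv,z:np.round((ray2plane(f,uv,z)-s['tool_pos'])@r*1000,1)
for u in range(220,345,20): print(u,[int(x) for x in im[180:216,u].mean(1)], [int(x) for x in (im[180:216,u,2].astype(int)-im[180:216,u,0])])
print('row 205',[int(x) for x in im[203,190:370,2]])
E
```

```text
t 18.45 pos [0.5808 0.0892 0.1165] a -0.1545 F [-0.4  0.4 -0.1] op 0.526
220 [55, 86, 102, 104, 104, 103, 103, 103, 102, 101, 103, 66, 24, 21, 22, 22, 22, 22, 22, 23, 24, 23, 22, 23, 22, 21, 23, 23, 23, 21, 23, 23, 22, 22, 22, 22] [-4, -7, -7, -8, -7, -8, -7, -7, -8, -8, -8, 0, 22, 23, 21, 22, 23, 22, 23, 22, 23, 22, 22, 21, 23, 22, 21, 22, 20, 21, 20, 20, 21, 21, 22, 22]
240 [56, 87, 102, 104, 104, 104, 103, 103, 102, 101, 102, 106, 107, 106, 107, 107, 107, 106, 105, 106, 104, 104, 104, 105, 106, 106, 102, 101, 102, 104, 106, 106, 105, 103, 105, 107] [-4, -7, -8, -8, -7, -8, -8, -7, -8, -8, -8, -8, -8, -8, -8, -8, -7, -7, -8, -9, -9, -8, -8, -8, -8, -8, -8, -7, -7, -8, -8, -8, -8, -8, -8, -9]
260 [56, 87, 103, 104, 105, 104, 104, 104, 103, 103, 102, 105, 106, 105, 106, 106, 105, 105, 105, 105, 104, 104, 104, 104, 105, 105, 102, 100, 102, 104, 106, 105, 104, 103, 104, 105] [-5, -6, -8, -8, -8, -7, -8, -7, -7, -7, -8, -8, -8, -8, -8, -8, -8, -8, -8, -8, -8, -8, -7, -8, -8, -8, -8, -8, -9, -7, -8, -8, -8, -9, -8, -8]
280 [56, 86, 103, 106, 105, 105, 104, 103, 103, 104, 102, 105, 106, 1
[... 1405 characters left out ...]
3, 102, 102, 103, 102, 102, 102, 103, 102, 103, 102, 102, 102, 102, 102, 102, 101, 102, 102, 102, 102, 102, 102, 102, 102, 102, 102, 102, 101, 102, 101, 101, 101, 101, 101, 101, 101, 101, 101, 101, 102, 101, 101, 101, 101, 100, 101, 101, 101, 100, 101, 101, 102, 100, 101, 100, 99, 100, 100, 100, 100, 100, 101, 101, 101, 100, 100, 100, 100, 100, 101, 100, 100, 100, 100, 100, 100, 99, 100, 100, 99, 100, 100, 100, 100, 100, 99, 99, 100, 100, 100, 99, 100, 99, 100, 100, 100, 99, 100, 100, 100, 99, 99, 100, 99, 100, 100, 100, 100, 100, 93, 110, 113, 114, 115, 114, 114, 114, 115, 115, 115, 113, 112, 112, 110, 110, 110, 111, 111, 112, 112, 111, 110, 109, 110, 110, 110, 128, 157, 159, 159, 160, 159]
```

```bash
python3 - <<'E'
from h import *
f=wrist(); im=f['frame'];s=manip.sense(); r=rot(s['orientation'])
T=lambda uv,z:np.round((ray2plane(f,uv,z)-s['tool_pos'])@r*1000,1)
print('leg front, back top',T([(280,190.5),(280,180.3)],.056),'foot ends',T([(221.5,203),(337.5,203)],.022))
for u in (150,280,420): print(u,[int(x) for x in (im[150:200,u,2].astype(int)-im[150:200,u,0])])
print('rail edge',T([(280,v) for v in (174,176,178,180)],.046)[:,0])
E
```

```text
leg front, back top [[28.9 -0.  60.6]
 [34.9 -0.  60.6]] foot ends [[ 12.8 -40.4  94.6]
 [ 12.8  39.5  94.6]]
150 [72, 71, 70, 71, 72, 72, 72, 59, 49, 49, 67, 72, 71, 71, 70, 71, 71, 73, 74, 74, 74, 76, 76, 75, 76, 77, 71, 15, -1, -1, -2, -1, -1, -1, -2, -1, -2, -1, -1, -1, -2, -1, -2, -1, -1, -1, -1, -1, -1, -1]
280 [44, 44, 44, 45, 45, 45, 44, 45, 46, 45, 45, 44, 44, 44, 43, 43, 44, 44, 45, 45, 44, 44, 45, 45, 44, 45, 41, 12, -4, -4, -5, -6, -8, -8, -8, -8, -9, -8, -8, -8, -8, -9, -8, -8, -7, -8, -8, -8, -7, -8]
420 [71, 71, 72, 71, 72, 72, 71, 72, 71, 72, 72, 72, 72, 73, 74, 73, 74, 73, 72, 74, 74, 73, 71, 73, 73, 74, 70, 16, -1, -1, -1, -1, -2, -1, -1, -2, -2, -1, -1, -2, -2, -1, -2, -1, -2, -2, -1, -1, -1, -1]
rail edge [36.9 35.7 34.5 33.2]
```

The numbers show the bracket is home:
- **Rail:** leg back at 34.9 mm and rail face at 35.1 mm, in tool x. The leg edge is on the same row at every column, so it is parallel.
- **Cleat:** contact was felt as force, and there is no gap in the image.
- **Fingers:** they are 50 mm or more clear of the bracket.

Handing in.

```bash
python3 -c "
from h import *
st(); print(manip.finish_job())"
```

```text
t 18.55 pos [0.5808 0.0895 0.1166] a -0.1542 F [ 0.1 -0.7  0.5] op 0.525
the job is handed in; nothing more can be done
None
```

I pushed the larger bracket flush to the rail and up against the cleat (parallel by camera, stopped by the cleat at 6.4 N), took the fingers clear and handed the job in at 18.6 s; no verdict came back, and I did not re-measure the bystanders.

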